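Set the sunken trim and cap it

TASK

On the open amplifier chassis, turn the small pointer knob at the bottom of the conical collar until its nose points at the black index line, and let go of it. Then put the larger of the two tapered dust covers over the collar, centred and level; let it settle gently on the taper, without dropping it or forcing it down, and let go. Leave the knob at its setting and the smaller cover where it is.

Things in the scene. Friction and masses are not known exactly. Their poses are not given: they have to be found in the camera images.
- chassis: Fixed aluminium amplifier chassis, 240 (x) x 320 (y) x 70 mm high with a flat deck; origin at the centre of its underside on the bench. The conical collar stands on the deck at own (-15, 65) mm; the black index line runs from the collar along own +x, over its rim and the deck. Two transformers at own y -66 to -144 mm rise 36 mm above the deck.
- collar_mouth (a point): Centre of the mouth of the steel conical collar, on the knob's axis, at rim height, 30 mm above the deck; axes parallel to the chassis's. Collar: 30 mm high, outer radius 49 mm at its foot, 40 mm at its mouth, wall 4 mm. The well in it is 30 mm deep (floor = deck), 72 mm wide at the mouth, wider below.
- index_mark (a point): The black index mark on the collar's rim, 38 mm from the collar's axis along the chassis's +x.
- trim (a joint): The knob's angle (rad): 0 = its nose points at the index line; positive = nose turned anticlockwise seen from above. Starts 0.6 to 1.45, so it is turned clockwise. Stops at -0.6 and 2.2. Friction about 0.03 N m keeps it where it is left.
- trim_grip (a point): On the knob's axis, 12 mm above the well's floor (18 mm below the rim). The knob: black flat-sided bar 14 mm wide, 31 mm long from square tail (15 mm behind the axis) to pointed nose (16 mm ahead), top 20 mm above the floor (10 mm below the rim). Own x points along the bar to the nose; grip across own y; 29 mm are left to the rim at each side.
- trim_nose (a point): Tip of the knob's nose, on its top; a white line on the top runs to it.
- cover: Larger dust cover, loose, 0.1 to 0.2 kg: aluminium hollow cone, closed on top, mouth down on the bench. Outer radius 51.5 mm at mouth, 43 mm at top, wall 4 mm, 33 mm high, plus a black round handle 24 mm across, 28 mm high. Origin: centre of its mouth, own z up. Inside it has the collar's taper and comes to rest on it with its mouth about 4.5 mm above the deck.
- cover_grip (a point): On the handle's axis, 16 mm above the larger cover's top (49 mm above its mouth).
- small_cover: The smaller dust cover (loose), does not fit the collar: same make, outer radius 38 mm at the mouth, 31 mm at the top, 26 mm high plus the same 28 mm handle. Origin at the centre of its mouth.
There are look-alikes about, which are no part of the job. Leave any green, purple or red look-alike of the cover alone.

How it is judged:
By the outcome, as a careful person would: the job done as asked, in the order asked, and still so for the second after the job is handed in, with the robot touching nothing.
It also fails if it takes over 59 s, if anything falls off the work surface, if the arm or the gripper's body presses on something with over 40 N, if the wrist force passes 120 N, or if a joint passes its speed limit or range.

ROBOT

A 7-joint arm with a two-finger parallel gripper is mounted at the origin on the work surface. World frame = base frame: x ahead of the robot, y to its left, z up, the work surface at z = 0. Lengths are in m, angles in rad, forces in N, time in s.
With the tool pointing down it reaches from about 0.4 to 0.875 m from the base axis. Payload 19.3 kg.
Tool frame: the origin (TCP) lies midway between the tips of the shut fingers; the grasp point (between the pads) lies 19 mm behind it; z points along the fingers, y is the direction in which the jaws open and shut (so a half turn about z gives the same grasp; the last joint's range is limited). The gripper opens to 85 mm and grips with 20 to 120 N. Pads are 22 mm wide; open, the fingers measure 114 mm over their backs; the gripper's body (76 mm by 85 mm) begins 54 mm behind the grasp point. The pads swing forward as they close: fully open they stand 13 mm farther back than shut.
Start: joints at [-0.07, 0.521, -0.036, 1.599, 0.021, 1.021, -0.113], TCP at [0.625, -0, 0.231] pointing down, gripper open.
Joint ranges: [-2.91, 2.91], [-0.3, 2.13], [-1.5, 1.42], [0.17, 2.43], [-1.26, 4.41], [0.16, 1.93], [-2.52, 2.52]. Speed limits (rad/s): [1.89, 1.89, 2.39, 2.39, 3.01, 3.01, 3.01].

INTERFACE

Orientations are given as [roll, pitch, yaw] about the fixed x, y, z axes, in that order (R = Rz(yaw) Ry(pitch) Rx(roll)).
In Python, from workcell import bot, eyes gives the robot as it stands. The module is installed in compiled form; this text tells all that it offers.
- The arm moves only by the shell command python3 -m jog 'ROWS' [FORCE]. ROWS is JSON, a list of rows, each an object with "delta_pos": the shift along the world's x, y, z in mm, a list of three; "spin": the turn about the world's z in rad; "claw": the closure, from 0 (fully open) to 1 (shut). In form: [{"delta_pos": [tx, ty, tz], "spin": spin, "claw": claw}, ...]. A call has 1 to 8 rows; each row is the pose to reach, as a shift and turn from the pose measured when the call began; what a row does not reach only later rows make up. A row lasts 1/10 s, in which the tool goes at most 50 mm and 8.59 degrees, less where a joint would pass 70% of its speed; a pose out of reach is approached as far as the arm can. A call with a gripper value outside its range is refused whole. The fingers move at their own pace and stop on an object; FORCE is the grip in N (left out, the last holds). Time passes only in rows, so rows that repeat a pose let the fingers close. It gives the time, the measured TCP pose, the force and the opening at its end, in the units of the state.
- bot.observe(): the state, without advancing time (a new reading comes with each control period).
- eyes.grab_frame(name): name is "scene" or "side" or "wrist"; returns the picture (384x512x3 uint8, blue, green, red); there is no depth.
- eyes.camera_params(name): a dict with "fx", "fy", "cx", "cy" (pixels), "k1" (the pictures are not rectified: a ray, as slopes to the right and down, at radius r is drawn at 1 + k1 r^2 times it, then the intrinsics apply), "origin" and "attitude" of the camera in the world. Camera axes: x right, y up, looking along -z (the intrinsics and any distortion apply to the point x, -y, -z); pixel columns grow to the right and rows downward; lengths in m; the calibration is good to about 2 mm. A picture is of the moment at which its call begins: read the wrist's pose just before it. camera_params takes no time and is no camera call; for the wrist camera it gives the pose at the moment of the call.
- bot.job_done(): hands the job in, once; it reports no verdict.
The state is a dict: "clock": time; "qpos": joint angles; "qd": joint speeds; "joint_efforts": joint torques, N m; "position": TCP position; "tool_rot": TCP orientation; "force": force on the tool from outside, world axes, zero at the start; "moment": the same for the moment, N m; "grip_width": finger opening in m.
Only numpy, scipy, OpenCV 4.12 (cv2) and the standard library are available. Lean on these libraries where they do the work, as an engineer would, in place of code of your own. Each camera call takes 0.05 s, during which the arm holds its last target. There are 200 camera calls.

## Working session

There is one attempt and no reset: what is moved stays moved. The work goes in short steps, Python scripts to look and compute and a shell command to move; the robot and the scene stay as the last step left them, time stands still between calls to the robot, and variables do not carry over. Pictures are saved under pics/ and viewed, about 8 in all and at most 12, crops included, and the job is handed in when it is done.

```bash
mkdir -p pics; cat > h.py <<'E'
import numpy as np, cv2, json
from workcell import bot, eyes
from scipy.spatial.transform import Rotation as Ro
def rot(a):
    a=np.array(a,float)
    return a if a.shape==(3,3) else (Ro.from_euler('xyz',a).as_matrix() if a.size==3 else Ro.from_quat(a).as_matrix())
def ray(c,u,v):
    x,y=(u-c['cx'])/c['fx'],(v-c['cy'])/c['fy']
    a,b=x,y
    for _ in range(20):
        s=1+c['k1']*(a*a+b*b); a,b=x/s,y/s
    return np.array(c['origin']),rot(c['attitude'])@np.array([a,-b,-1])
def at(c,u,v,z):
    o,d=ray(c,u,v); return o+d*(z-o[2])/d[2]
def proj(c,p):
    q=rot(c['attitude']).T@(np.array(p)-c['origin']); a,b=q[0]/-q[2],-q[1]/-q[2]
    s=1+c['k1']*(a*a+b*b); return np.array([c['cx']+c['fx']*a*s,c['cy']+c['fy']*b*s])
def snap(n,f):
    c=eyes.camera_params(n); im=eyes.grab_frame(n); cv2.imwrite(f'pics/{f}.png',im)
    json.dump({k:np.array(v).tolist() for k,v in c.items()},open(f'pics/{f}.json','w')); return c,im
def cam(f): return json.load(open(f'pics/{f}.json'))
E
python3 - <<'E'
from h import *
for n in ['scene','side','wrist']:
    c,im=snap(n,n+'0'); print(n,c)
a=cv2.imread('pics/scene0.png');cv2.imwrite('pics/v1.png',cv2.resize(a,(800,600),interpolation=cv2.INTER_CUBIC))
b=np.hstack([cv2.imread('pics/side0.png'),cv2.imread('pics/wrist0.png')]);cv2.imwrite('pics/v2.png',cv2.resize(b,(800,300)))
print(bot.observe())
E
```

```text
scene {'fx': 359.493247599142, 'fy': 359.493247599142, 'cx': 257.15793507192313, 'cy': 191.53834556122447, 'k1': -0.08079045604822674, 'origin': array([1.01755734, 0.18887081, 0.57792374]), 'attitude': array([0.88978472, 0.01757529, 1.6917396 ])}
side {'fx': 462.8500115358502, 'fy': 462.8500115358502, 'cx': 255.81843003914872, 'cy': 187.89973975372445, 'k1': -0.1503722414649918, 'origin': array([ 0.26071393, -0.66617366,  0.8279525 ]), 'attitude': array([ 0.81967249, -0.01909981, -0.19272998])}
wrist {'fx': 309.45952897588023, 'fy': 309.45952897588023, 'cx': 254.90846143568226, 'cy': 188.3659075822963, 'k1': -0.01885449863402334, 'origin': array([0.62537755, 0.07773483, 0.37411477]), 'attitude': array([-3.06843305e-01,  1.77205030e-03,  2.59089328e-04])}
{'clock': 0.15, 'qpos': array([-0.0701987 ,  0.52192372, -0.03628078,  1.59987732,  0.0211546 ,
        1.02110906, -0.1127744 ]), 'qd': array([ 0.00218174, -0.0021019 , -0.00054498, -0.00263823,  0.00021857,
       -0.00070711,  0.00178054]), 'joint_efforts': array([ 4.00798544e-04, -9.27376485e+01,  1.98035471e+00, -3.70049715e+01,
        1.79930578e-02,  6.46477114e-03, -1.41420460e-05]), 'position': array([ 6.24735230e-01, -4.61690294e-05,  2.30829308e-01]), 'tool_rot': array([-3.14065956e+00,  4.81478992e-05,  1.57074415e+00]), 'force': array([ 0.39202021,  0.19253863, -0.24942436]), 'moment': array([ 0.03938292, -0.01094382, -0.00783038]), 'grip_width': 0.08587357263563286}
```

View pics/v1.png

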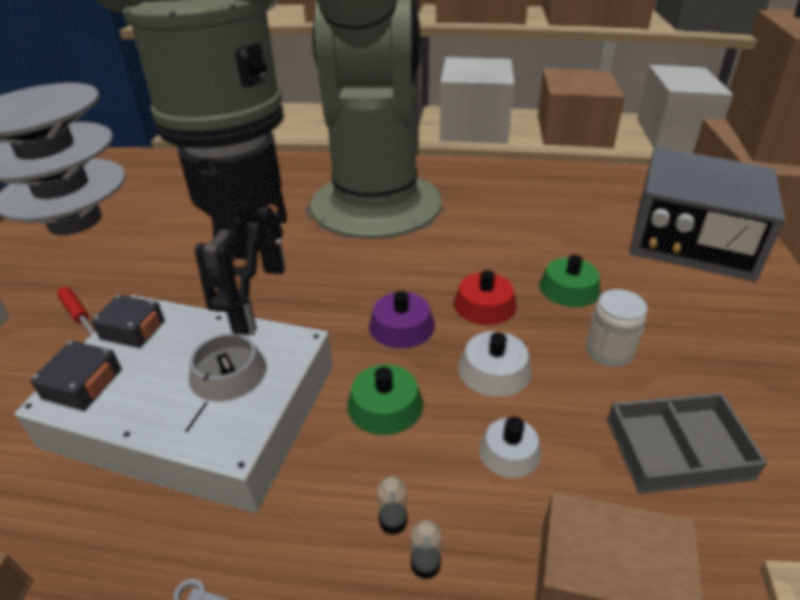

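View pics/v2.png

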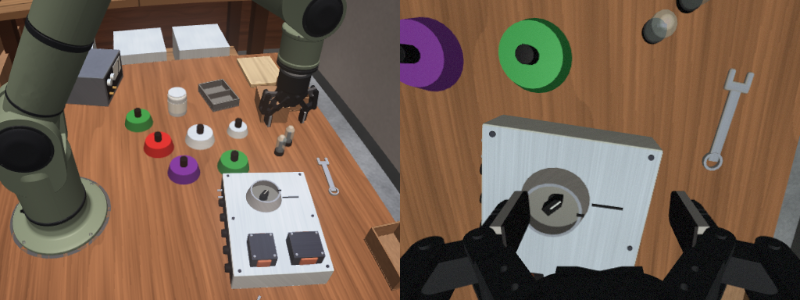

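The scene view (800x600) shows the chassis at the left with its collar around (227,365) and the index line at (197,417). There are two aluminium covers, at (495,362) and (511,446), plus purple, red and two green look-alikes. The (495,362) cover looks larger, so I'll check that in a crop.

```bash
python3 - <<'E'
from h import *
w=cv2.imread('pics/wrist0.png'); s=cv2.imread('pics/scene0.png')
# wrist crop x 130..330,y 190..340 *4 /  
a=cv2.resize(w[200:325,140:300],None,fx=5,fy=5,interpolation=cv2.INTER_CUBIC)[:, :]
cv2.imwrite('pics/v3.png',a[:600,:800])
b=cv2.resize(s[205:310,285:405],None,fx=5,fy=5,interpolation=cv2.INTER_CUBIC)
cv2.imwrite('pics/v4.png',b)
E
```

```text
(no output)
```

View pics/v3.png

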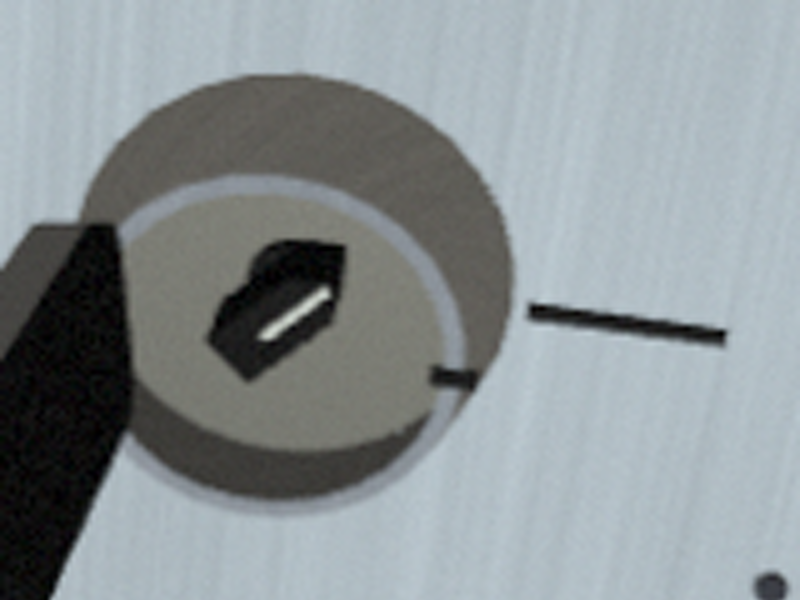

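View pics/v4.png

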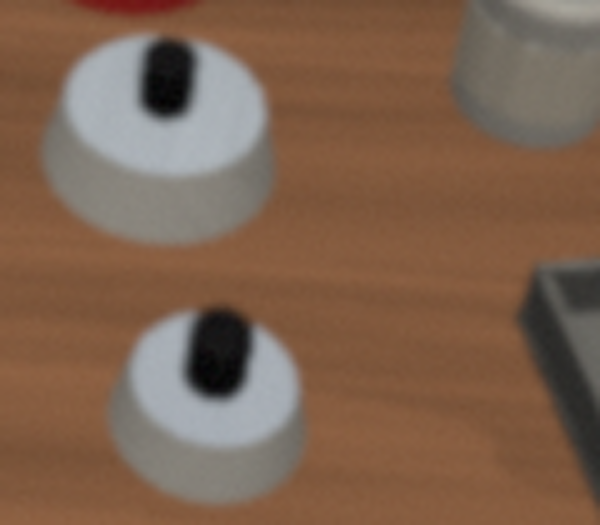

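Crop 1 shows the rim mark at (455,378), the deck line from (528,312) to (727,338), and the knob's white line from (262,338) to the nose at (328,292). Crop 2 shows two aluminium candidates. The upper one, full frame (317,233), is about 46 px wide; the lower, (327,285), is about 39 px although it is nearer the camera. So the upper one fits as the larger cover.

```bash
python3 - <<'E'
from h import *
from scipy.optimize import least_squares
c=cam('wrist0'); f=lambda x,y,z: at(c,140+x/5,200+y/5,z)
l0,l1=f(528,312,.07),f(727,338,.07); m=f(455,378,.1); t,n=f(262,338,.09),f(328,292,.09)
yaw=np.arctan2(*(l1-l0)[1::-1]); print('line',l0,l1,'yaw',yaw)
u=np.array([np.cos(yaw),np.sin(yaw),0]); print('mark',m,'axis from mark',m-.038*u)
P=np.array([f(x,y,.1)[:2] for x,y in [(280,516),(467,360),(250,173),(180,190),(360,210),(390,475),(210,500)]])
r=least_squares(lambda q:np.hypot(*(P-q[:2]).T)-.040,[.6,.1]); print('circle',r.x,r.fun)
print('nose',n,'knob yaw',np.arctan2(*(n-t)[1::-1]),'len',np.hypot(*(n-t)[:2]))
s=cam('scene0'); g=lambda x,y,z: at(s,285+x/5,205+y/5,z)
for nm,l,rr,top,z,b in [('L',(42,150),(275,155),(167,50),.061,.0),('S',(108,410),(305,430),(220,322),.054,0)]:
    a,bb=g(*l,0.003),g(*rr,0.003); print(nm,'diam',np.linalg.norm(a-bb),(a+bb)/2,'handle top',g(*top,z))
E
```

```text
line [ 0.61449012 -0.10536747  0.07      ] [ 0.65914242 -0.11197012  0.07      ] yaw -0.14680431309526001
mark [ 0.60049701 -0.10268734  0.1       ] axis from mark [ 0.56290575 -0.0971288   0.1       ]
circle [ 0.56192051 -0.0965379 ] [ 1.08482950e-05  1.16580148e-03 -1.69164261e-05 -9.70840800e-04
 -1.85199056e-03 -1.59694389e-03 -1.39693785e-03]
nose [ 0.57366427 -0.08869189  0.09      ] knob yaw 0.6509315850469559 len 0.018140550157254094
L diam 0.10254934684351937 [0.45425241 0.24248118 0.003     ] handle top [0.45054921 0.24099915 0.061     ]
S diam 0.07477776391915077 [0.59469342 0.26013055 0.003     ] handle top [0.58827628 0.25981778 0.054     ]
```

The sizes agree: 103 mm across for the upper cover and 75 mm for the lower. The axis is at about (0.5625, -0.097) and trim is about +0.80. Next I go above the knob with the fingers partly closed.

```bash
python3 -m jog '[{"delta_pos":[-25,-40,-5],"spin":-0.14,"claw":0.62},{"delta_pos":[-45,-75,-15],"spin":-0.28,"claw":0.62},{"delta_pos":[-62,-97,-30],"spin":-0.42,"claw":0.62},{"delta_pos":[-62,-97,-50],"spin":-0.56,"claw":0.62},{"delta_pos":[-62,-97,-65],"spin":-0.70,"claw":0.62},{"delta_pos":[-62,-97,-70],"spin":-0.84,"claw":0.62},{"delta_pos":[-62,-97,-70],"spin":-0.92,"claw":0.62},{"delta_pos":[-62,-97,-70],"spin":-0.92,"claw":0.62}]' 30
python3 -m jog '[{"delta_pos":[0,0,0],"spin":0,"claw":0.62},{"delta_pos":[0,0,0],"spin":0,"claw":0.62}]'
python3 - <<'E'
from h import *
o=bot.observe(); print(o['position'],o['tool_rot'],o['grip_width'],o['qpos'])
c,im=snap('wrist','w1')
k=[proj(c,p) for p in [(.5625,-.097,.09),(.5625,-.097,.1)]]; print(k)
x,y=k[0].astype(int); x0,y0=max(x-90,0),max(min(y-68,384-135),0); print(x0,y0)
cv2.imwrite('pics/v5.png',cv2.resize(im[y0:y0+135,x0:x0+180],None,fx=4.4,fy=4.4,interpolation=cv2.INTER_CUBIC))
E
```

```text
clock: 0.95
position: [0.5626, -0.0968, 0.1605]
tool_rot: [-3.14, 0.001, 0.65]
force: [0.5, -0.4, 0.3]
grip_width: 0.0324
clock: 1.15
position: [0.5626, -0.0968, 0.1606]
tool_rot: [-3.14, 0.001, 0.652]
force: [-0.0, -0.2, 0.6]
grip_width: 0.0324
[ 0.56260513 -0.09683706  0.16055742] [-3.14040879e+00  6.74152915e-04  6.51746573e-01] 0.032370099773487204 [-0.0705977   0.53160114  0.192571    1.81945525 -0.13562472  0.80456716
 -0.72865376]
[array([255.32847732, 201.63170407]), array([255.32294925, 206.51556777])]
165 133
```

View pics/v5.png

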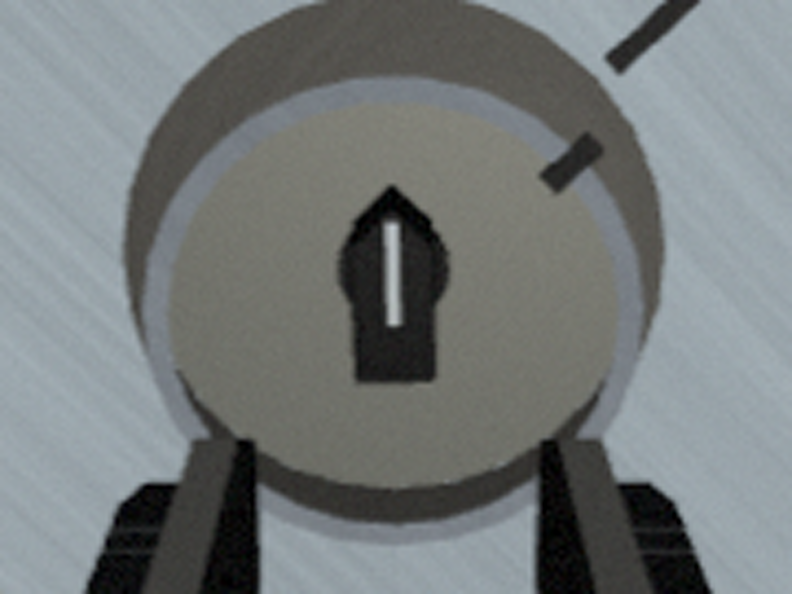

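The knob is upright in the crop, with its white line from (394,325) to (391,222). The rim spans 146 to 640 horizontally and 75 to 543 vertically. The rim mark is at (572,162), and the line starts at (617,62).

```bash
python3 - <<'E'
from h import *
from scipy.optimize import least_squares
c=cam('w1'); f=lambda x,y,z: at(c,165+x/4.4,133+y/4.4,z)
P=np.array([f(x,y,.1)[:2] for x,y in [(146,290),(640,290),(393,75),(393,543),(250,118)]])
r=least_squares(lambda q:np.hypot(*(P-q[:2]).T)-q[2],[.56,-.1,.04]); print(r.x,r.fun)
m=f(572,162,.1)[:2]; d=m-r.x[:2]; print('mark',m,np.hypot(*d),'dir',np.arctan2(d[1],d[0]))
t,n=f(394,325,.09),f(391,222,.09); print('knob yaw',np.arctan2(*(n-t)[1::-1]))
tail=f(395,381,.09);tip=f(391,190,.09);print('tail,tip',tail,tip, np.linalg.norm(tip-tail))
l0,l1=f(617,62,.07),f(690,-2+0,.07); print('line', np.arctan2(*(l1-l0)[1::-1]),l0)
E
```

```text
[ 0.562236   -0.09629384  0.03979304] [-1.65071297e-04 -1.51680190e-04  1.57723037e-04  1.34559561e-04
  2.44688907e-05]
mark [ 0.60000017 -0.10222414] 0.038226964947065685 dir -0.15576310940980023
knob yaw 0.6788955208101307
tail,tip [ 0.55086813 -0.10536348  0.09      ] [ 0.5772728  -0.08439221  0.09      ] 0.03371944308236875
line -0.1733038597119594 [ 0.61482922 -0.10480349  0.07      ]
```

```bash
python3 -m jog '[{"delta_pos":[0,0.5,-25],"spin":0.02,"claw":0.62},{"delta_pos":[0,0.5,-45],"spin":0.02,"claw":0.62},{"delta_pos":[0,0.5,-60],"spin":0.02,"claw":0.62},{"delta_pos":[0,0.5,-72],"spin":0.02,"claw":0.62},{"delta_pos":[0,0.5,-81],"spin":0.02,"claw":0.62},{"delta_pos":[0,0.5,-85],"spin":0.02,"claw":0.62},{"delta_pos":[0,0.5,-85],"spin":0.02,"claw":0.62}]'
python3 -m jog '[{"delta_pos":[0,0,0],"spin":0,"claw":0.75},{"delta_pos":[0,0,0],"spin":0,"claw":0.85},{"delta_pos":[0,0,0],"spin":0,"claw":0.95},{"delta_pos":[0,0,0],"spin":0,"claw":1},{"delta_pos":[0,0,0],"spin":0,"claw":1}]' 25
```

```text
clock: 1.9
position: [0.5626, -0.0964, 0.0754]
tool_rot: [-3.14, 0.001, 0.671]
force: [0.1, 0.7, -0.2]
grip_width: 0.0325
clock: 2.4
position: [0.5626, -0.096, 0.0761]
tool_rot: [-3.14, 0.0, 0.672]
force: [-3.6, 2.5, 4.9]
grip_width: 0.0133
```

```bash
python3 -m jog '[{"delta_pos":[0,0,0],"spin":-0.12,"claw":1},{"delta_pos":[0,0,0],"spin":-0.24,"claw":1},{"delta_pos":[0,0,0],"spin":-0.36,"claw":1},{"delta_pos":[0,0,0],"spin":-0.48,"claw":1},{"delta_pos":[0,0,0],"spin":-0.60,"claw":1},{"delta_pos":[0,0,0],"spin":-0.72,"claw":1},{"delta_pos":[0,0,0],"spin":-0.82,"claw":1},{"delta_pos":[0,0,0],"spin":-0.825,"claw":1}]'
python3 -m jog '[{"delta_pos":[0,0,0],"spin":0,"claw":1},{"delta_pos":[0,0,0],"spin":0,"claw":0.85},{"delta_pos":[0,0,0],"spin":0,"claw":0.7},{"delta_pos":[0,0,0],"spin":0,"claw":0.62},{"delta_pos":[0,0,0],"spin":0,"claw":0.62}]'
python3 -m jog '[{"delta_pos":[0,0,15],"spin":0,"claw":0.62},{"delta_pos":[0,0,40],"spin":0,"claw":0.62},{"delta_pos":[0,0,75],"spin":0,"claw":0.62},{"delta_pos":[0,0,90],"spin":0,"claw":0.62},{"delta_pos":[0,0,90],"spin":0,"claw":0.62}]'
python3 - <<'E'
from h import *
c,im=snap('wrist','w2')
k=proj(c,(.5625,-.097,.09)); x,y=k.astype(int); x0,y0=max(x-90,0),max(min(y-68,384-135),0); print(x0,y0)
cv2.imwrite('pics/v6.png',cv2.resize(im[y0:y0+135,x0:x0+180],None,fx=4.4,fy=4.4,interpolation=cv2.INTER_CUBIC))
E
```

```text
clock: 3.2
position: [0.5626, -0.0963, 0.0762]
tool_rot: [-3.141, 0.0, -0.155]
force: [0.9, -5.0, -6.7]
grip_width: 0.0131
clock: 3.7
position: [0.5628, -0.0962, 0.0765]
tool_rot: [-3.14, -0.0, -0.155]
force: [0.5, -0.4, 0.3]
grip_width: 0.0325
clock: 4.2
position: [0.564, -0.0964, 0.1697]
tool_rot: [-3.14, -0.005, -0.155]
force: [-0.7, 0.8, -0.2]
grip_width: 0.0323
166 131
```

View pics/v6.png

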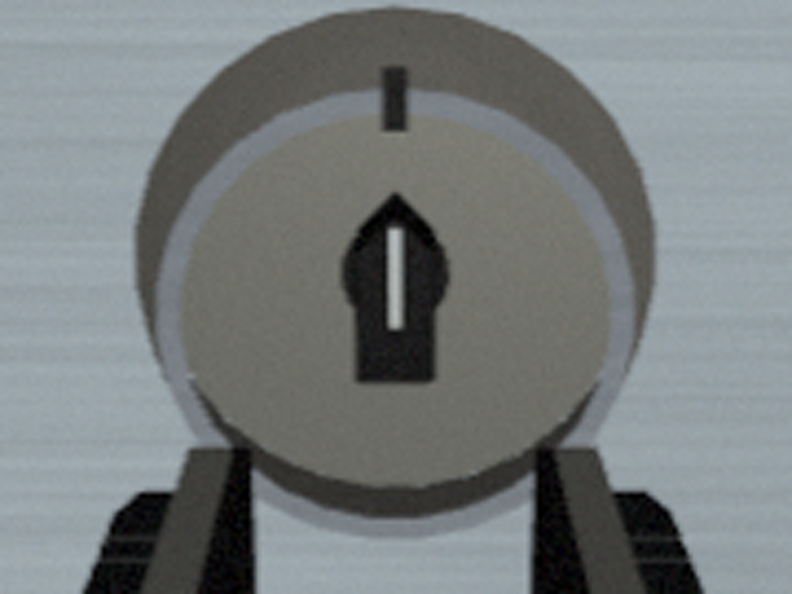

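The knob's white line at x=395 now lines up with the rim mark at x=395, so the setting looks good to within a degree or so. Next is the cover.

```bash
python3 -m jog '[{"delta_pos":[-10,40,20],"spin":0.12,"claw":0.4},{"delta_pos":[-25,85,20],"spin":0.24,"claw":0.4},{"delta_pos":[-40,130,20],"spin":0.36,"claw":0.4},{"delta_pos":[-55,175,20],"spin":0.48,"claw":0.4},{"delta_pos":[-70,220,20],"spin":0.60,"claw":0.4},{"delta_pos":[-88,265,10],"spin":0.72,"claw":0.4},{"delta_pos":[-103,305,0],"spin":0.80,"claw":0.4},{"delta_pos":[-112,337,-10],"spin":0.80,"claw":0.4}]'
python3 -m jog '[{"delta_pos":[0,0,0],"spin":0,"claw":0.4},{"delta_pos":[0,0,0],"spin":0,"claw":0.4}]'
python3 - <<'E'
from h import *
o=bot.observe(); print(o['position'],o['tool_rot'],o['grip_width'],o['qpos'])
c,im=snap('wrist','w3'); cv2.imwrite('pics/v7.png',cv2.resize(im,(768,576),interpolation=cv2.INTER_CUBIC))
c=cam('w2'); from scipy.optimize import least_squares
f=lambda x,y,z: at(c,166+x/4.4,131+y/4.4,z)
P=np.array([f(x,y,.1)[:2] for x,y in [(158,310),(635,310),(396,90),(396,538)]])
r=least_squares(lambda q:np.hypot(*(P-q[:2]).T)-q[2],[.56,-.1,.04]); print(r.x,r.fun)
t,n=f(395,328,.09),f(396,228,.09);m=f(395,100,.1); print('knob',np.arctan2(*(n-t)[1::-1]),'mark',np.arctan2(*(m[:2]-r.x[:2])[::-1]))
E
```

```text
clock: 5.05
position: [0.4496, 0.2431, 0.1574]
tool_rot: [-3.139, -0.002, 0.651]
force: [1.2, -0.2, -0.5]
grip_width: 0.0513
clock: 5.25
position: [0.4489, 0.2432, 0.1568]
tool_rot: [-3.139, -0.0, 0.652]
force: [-0.3, -1.3, -0.4]
grip_width: 0.0511
[0.44887706 0.24324371 0.15684526] [-3.13895725e+00 -4.24771809e-04  6.52281014e-01] 0.051078421812636436 [-0.77984272  0.45402582  0.22279545  1.97908138 -0.15091951  0.72371031
 -1.38405276]
[ 0.56148815 -0.09620659  0.03979136] [ 1.20800336e-05  1.20373504e-05 -1.29051267e-05 -1.12122573e-05]
knob -0.16286516808052712 mark -0.14729477987284262
```

View pics/v7.png

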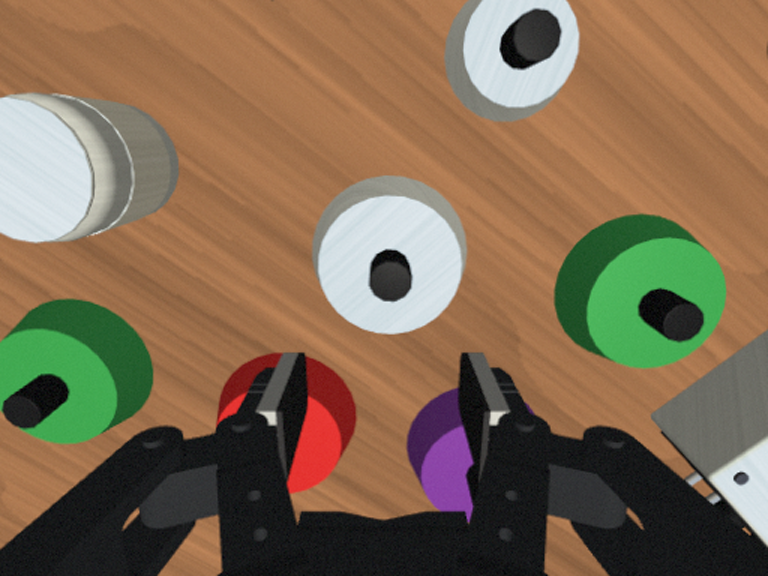

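The larger aluminium cover is in the centre, with its handle top at (391,281) and its top disc spanning x 318-464, y 196-333. The small one is at (520,50).

```bash
python3 - <<'E'
from h import *
from scipy.optimize import least_squares
c=cam('w3'); f=lambda x,y,z: at(c,(x+.5)/1.5-.5,(y+.5)/1.5-.5,z)
print('handle',f(391,281,.061), f(370,276,.061)-f(412,276,.061))
P=np.array([f(x,y,.033)[:2] for x,y in [(318,264),(464,264),(391,196),(391,333)]])
r=least_squares(lambda q:np.hypot(*(P-q[:2]).T)-q[2],[.45,.24,.04]); print(r.x,r.fun, bot.observe()['position'])
E
```

```text
handle [0.45384548 0.2418482  0.061     ] [-0.01373795  0.01794306  0.        ]
[0.45378005 0.24133266 0.04301762] [ 0.00057974  0.00058023 -0.00060968 -0.00055028] [0.44953553 0.24229844 0.1572082 ]
```

```bash
python3 -m jog '[{"delta_pos":[4.5,-1.2,-30],"spin":0,"claw":0.4},{"delta_pos":[4.5,-1.2,-60],"spin":0,"claw":0.4},{"delta_pos":[4.5,-1.2,-85],"spin":0,"claw":0.4},{"delta_pos":[4.5,-1.2,-102],"spin":0,"claw":0.4},{"delta_pos":[4.5,-1.2,-112],"spin":0,"claw":0.4},{"delta_pos":[4.5,-1.2,-118],"spin":0,"claw":0.4},{"delta_pos":[4.5,-1.2,-118],"spin":0,"claw":0.4},{"delta_pos":[4.5,-1.2,-118],"spin":0,"claw":0.4}]'
python3 -m jog '[{"delta_pos":[0,0,0],"spin":0,"claw":0.55},{"delta_pos":[0,0,0],"spin":0,"claw":0.65},{"delta_pos":[0,0,0],"spin":0,"claw":0.75},{"delta_pos":[0,0,0],"spin":0,"claw":0.85},{"delta_pos":[0,0,0],"spin":0,"claw":0.95},{"delta_pos":[0,0,0],"spin":0,"claw":1},{"delta_pos":[0,0,0],"spin":0,"claw":1}]' 40
```

```text
clock: 6.1
position: [0.4545, 0.241, 0.0399]
tool_rot: [-3.139, -0.002, 0.65]
force: [0.1, -0.4, 0.1]
grip_width: 0.0512
clock: 6.8
position: [0.4548, 0.2412, 0.0404]
tool_rot: [-3.14, -0.003, 0.65]
force: [-1.7, -0.5, 7.8]
grip_width: 0.0223
```

```bash
python3 -m jog '[{"delta_pos":[0,0,5],"spin":0,"claw":1},{"delta_pos":[0,0,15],"spin":0,"claw":1},{"delta_pos":[0,0,40],"spin":0,"claw":1},{"delta_pos":[0,0,70],"spin":0,"claw":1},{"delta_pos":[0,0,105],"spin":0,"claw":1},{"delta_pos":[0,0,135],"spin":0,"claw":1},{"delta_pos":[0,0,150],"spin":0,"claw":1},{"delta_pos":[0,0,150],"spin":0,"claw":1}]'
python3 - <<'E'
from h import *
o=bot.observe(); print(o['position'],o['grip_width'],o['force'],o['moment'])
E
```

```text
clock: 7.6
position: [0.4556, 0.2417, 0.1931]
tool_rot: [-3.139, -0.007, 0.65]
force: [-0.2, -0.7, -1.7]
grip_width: 0.0227
[0.45560127 0.24167747 0.19308657] 0.022738701934684077 [-0.18539116 -0.65205449 -1.73285544] [ 0.01112406  0.01680815 -0.03857235]
```

```bash
python3 -m jog '[{"delta_pos":[6,-20,2],"spin":0,"claw":1},{"delta_pos":[20,-62,2],"spin":0,"claw":1},{"delta_pos":[34,-107,2],"spin":0,"claw":1},{"delta_pos":[49,-155,2],"spin":0,"claw":1},{"delta_pos":[64,-203,2],"spin":0,"claw":1},{"delta_pos":[78,-250,2],"spin":0,"claw":1},{"delta_pos":[92,-293,2],"spin":0,"claw":1},{"delta_pos":[101,-320,2],"spin":0,"claw":1}]'
python3 -m jog '[{"delta_pos":[0,0,0],"spin":0,"claw":1},{"delta_pos":[0,0,0],"spin":0,"claw":1}]'
```

```text
clock: 8.4
position: [0.5565, -0.082, 0.1946]
tool_rot: [-3.14, -0.006, 0.647]
force: [0.8, 0.7, -1.1]
grip_width: 0.0221
clock: 8.6
position: [0.5559, -0.0828, 0.1939]
tool_rot: [-3.139, -0.005, 0.645]
force: [-0.7, 0.7, -1.1]
grip_width: 0.0225
```

```bash
python3 -m jog '[{"delta_pos":[3,-7,-5],"spin":0,"claw":1},{"delta_pos":[6.3,-13.4,-15],"spin":0,"claw":1},{"delta_pos":[6.3,-13.4,-28],"spin":0,"claw":1},{"delta_pos":[6.3,-13.4,-38],"spin":0,"claw":1},{"delta_pos":[6.3,-13.4,-42],"spin":0,"claw":1},{"delta_pos":[6.3,-13.4,-42],"spin":0,"claw":1},{"delta_pos":[6.3,-13.4,-42],"spin":0,"claw":1}]'
python3 - <<'E'
from h import *
V=[]
for n in ['scene','side']:
    c,im=snap(n,n+'1'); k=proj(c,(.562,-.096,.11)).astype(int); x0,y0=k[0]-50,k[1]-62; print(n,x0,y0)
    V.append(cv2.resize(im[y0:y0+125,x0:x0+100],None,fx=4,fy=4,interpolation=cv2.INTER_CUBIC))
cv2.imwrite('pics/v8.png',np.hstack(V))
E
```

```text
clock: 9.3
position: [0.5623, -0.0961, 0.1521]
tool_rot: [-3.139, -0.005, 0.645]
force: [0.9, -0.2, -1.3]
grip_width: 0.0223
scene 91 161
side 289 177
```

View pics/v8.png

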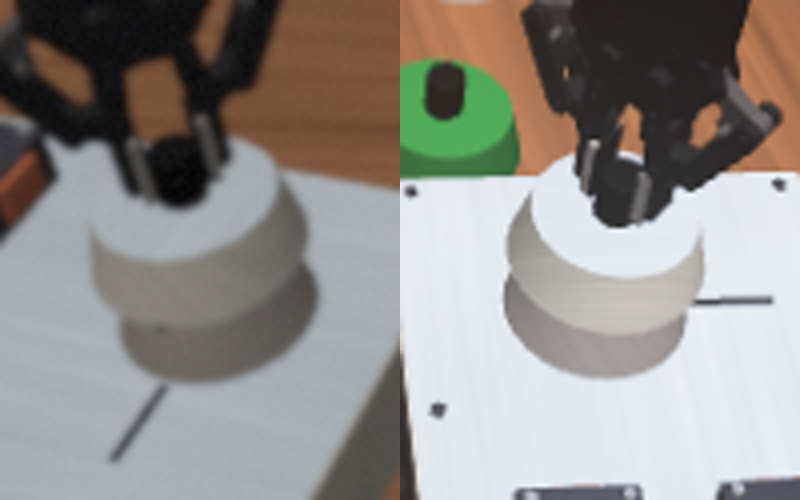

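Both views show the cover above the collar, apparently slanted, but the collar's own foot slants the same way, so it may be perspective. I'll overlay a level model to check.

```bash
cat > ov.py <<'E'
from h import *
def circ(im,c,p,r,z,x0,y0,col,s=4):
    a=np.linspace(0,2*np.pi,73); q=np.array([(proj(c,(p[0]+r*np.cos(t),p[1]+r*np.sin(t),z))-[x0,y0]+.5)*s-.5 for t in a])
    cv2.polylines(im,[q.round().astype(np.int32)],True,col,1,cv2.LINE_AA)
def view(tag,out,zm,p=(.5622,-.0962)):
    V=[]
    for n in ['scene','side']:
        f=n+tag; c=cam(f); im=cv2.imread(f'pics/{f}.png'); k=proj(c,(.562,-.096,.11)).astype(int); x0,y0=k[0]-50,k[1]-62
        v=cv2.resize(im[y0:y0+125,x0:x0+100],None,fx=4,fy=4,interpolation=cv2.INTER_CUBIC)
        circ(v,c,p,.049,.07,x0,y0,(0,0,255)); circ(v,c,p,.0515,zm,x0,y0,(0,160,0)); circ(v,c,p,.043,zm+.033,x0,y0,(255,0,0)); V.append(v)
    cv2.imwrite(f'pics/{out}.png',np.hstack(V))
E
python3 -c "
from ov import *
view('1','v9',.112)"
```

```text
(no output)
```

View pics/v9.png

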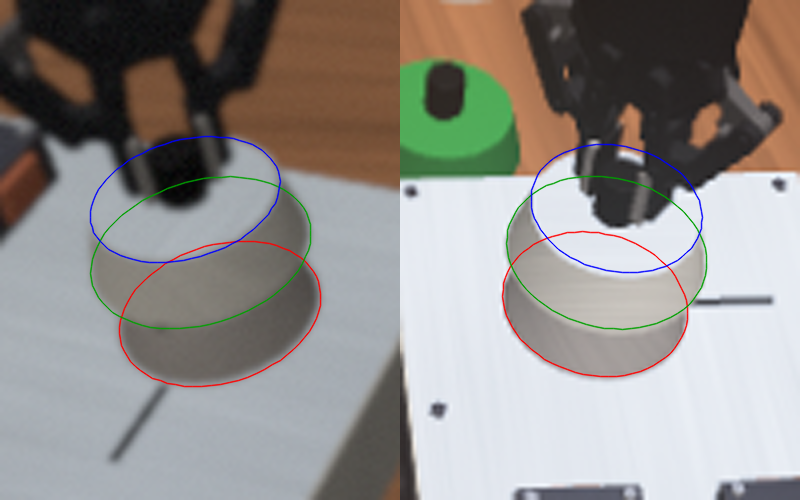

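The level, centred model fits the scene view, and the side view is off by about 1 px, so the slant was perspective. Now I lower it.

```bash
python3 -m jog '[{"delta_pos":[0,0,-6],"spin":0,"claw":1},{"delta_pos":[0,0,-13],"spin":0,"claw":1},{"delta_pos":[0,0,-20],"spin":0,"claw":1},{"delta_pos":[0,0,-26],"spin":0,"claw":1},{"delta_pos":[0,0,-30],"spin":0,"claw":1},{"delta_pos":[0,0,-31],"spin":0,"claw":1},{"delta_pos":[0,0,-31],"spin":0,"claw":1}]'
python3 -m jog '[{"delta_pos":[0,0,-1],"spin":0,"claw":1},{"delta_pos":[0,0,-2],"spin":0,"claw":1},{"delta_pos":[0,0,-2],"spin":0,"claw":1}]'
```

```text
clock: 10.1
position: [0.5624, -0.0962, 0.1212]
tool_rot: [-3.139, -0.005, 0.645]
force: [0.6, -0.4, -0.6]
grip_width: 0.0223
clock: 10.4
position: [0.5624, -0.0961, 0.1192]
tool_rot: [-3.139, -0.005, 0.645]
force: [0.3, 0.4, -1.0]
grip_width: 0.0219
```

```bash
for i in 1 2 3; do echo; done; python3 -m jog '[{"delta_pos":[0,0,-1],"spin":0,"claw":1},{"delta_pos":[0,0,-2],"spin":0,"claw":1},{"delta_pos":[0,0,-2],"spin":0,"claw":1}]'
python3 -m jog '[{"delta_pos":[0,0,-0.7],"spin":0,"claw":1},{"delta_pos":[0,0,-1.3],"spin":0,"claw":1},{"delta_pos":[0,0,-1.3],"spin":0,"claw":1}]'
```

```text
clock: 10.7
position: [0.5623, -0.0961, 0.1171]
tool_rot: [-3.139, -0.005, 0.645]
force: [-0.4, -0.0, -0.9]
grip_width: 0.0223
clock: 11.0
position: [0.5624, -0.0961, 0.1157]
tool_rot: [-3.139, -0.005, 0.645]
force: [-0.7, 0.7, -1.4]
grip_width: 0.0221
```

```bash
python3 -m jog '[{"delta_pos":[0,0,-0.5],"spin":0,"claw":1},{"delta_pos":[0,0,-1],"spin":0,"claw":1},{"delta_pos":[0,0,-1],"spin":0,"claw":1}]'
python3 -m jog '[{"delta_pos":[0,0,-0.5],"spin":0,"claw":1},{"delta_pos":[0,0,-0.5],"spin":0,"claw":1}]'
```

```text
clock: 11.3
position: [0.5626, -0.096, 0.1149]
tool_rot: [-3.14, -0.005, 0.645]
force: [0.7, 1.1, 2.2]
grip_width: 0.0225
clock: 11.5
position: [0.5628, -0.096, 0.1147]
tool_rot: [-3.14, -0.006, 0.645]
force: [-0.2, 0.9, 7.4]
grip_width: 0.0221
```

Contact came at z≈0.1148, where it was expected. I open gently, rise clear and look.

```bash
python3 -m jog '[{"delta_pos":[0,0,0.3],"spin":0,"claw":0.8},{"delta_pos":[0,0,0.3],"spin":0,"claw":0.7},{"delta_pos":[0,0,0.3],"spin":0,"claw":0.6},{"delta_pos":[0,0,0.3],"spin":0,"claw":0.5},{"delta_pos":[0,0,0.3],"spin":0,"claw":0.4},{"delta_pos":[0,0,0.3],"spin":0,"claw":0.4}]'
python3 -m jog '[{"delta_pos":[0,0,8],"spin":0,"claw":0.4},{"delta_pos":[0,0,25],"spin":0,"claw":0.4},{"delta_pos":[0,0,60],"spin":0,"claw":0.4},{"delta_pos":[0,0,95],"spin":0,"claw":0.4},{"delta_pos":[0,0,110],"spin":0,"claw":0.4},{"delta_pos":[0,0,110],"spin":0,"claw":0.4}]'
python3 - <<'E'
from ov import *
for n in ['scene','side']: snap(n,n+'2')
snap('wrist','w4')
view('2','v10',.0745)
E
```

```text
clock: 12.1
position: [0.5628, -0.096, 0.115]
tool_rot: [-3.14, -0.006, 0.645]
force: [0.5, 0.9, -0.2]
grip_width: 0.0511
clock: 12.7
position: [0.5638, -0.0962, 0.2278]
tool_rot: [3.141, -0.009, 0.645]
force: [0.4, -0.8, 0.2]
grip_width: 0.0512
```

View pics/v10.png

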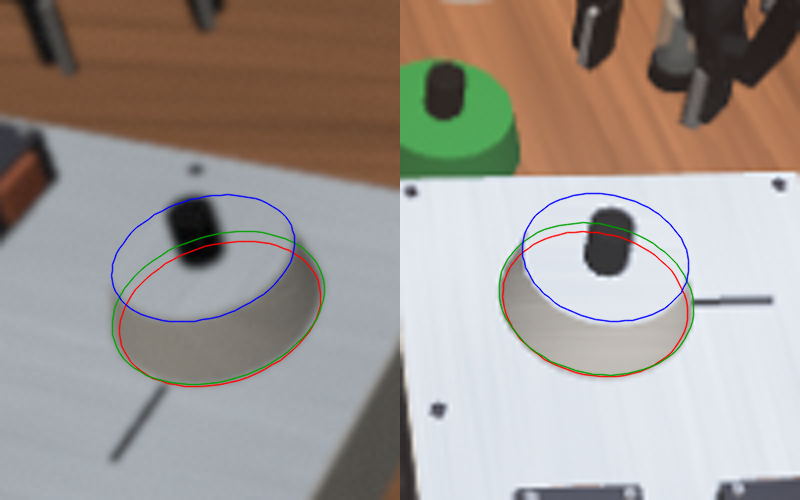

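The cover's outlines match the model seated level at 4.5 mm above the deck, centred to within about 1 px in both views. The gripper is clear, so I hand in.

```bash
python3 -c "
from workcell import bot
print(bot.job_done())"
```

```text
the job is handed in; nothing more can be done
None
```

I turned the knob to the index line and seated the larger dust cover over the collar. I handed the job in at about 13 s of the 59 s allowed.

- **Knob:** I gripped it across its flats, turned it about 0.82 rad clockwise and let go. The wrist picture afterwards showed the nose direction at -0.163 rad and the index mark at -0.147 rad. That is a difference of about 0.016 rad, about the limit of what I could read. The cover now hides the knob, so I could not check it again after that.
- **Cover:** I picked up the larger aluminium cover by its handle. Its mouth measured 103 mm across, against 75 mm for the smaller one. I lowered it in steps of 1–2 mm or less, and it touched at the expected height with about 7 N upward on the tool, then I released it.
- **Final check:** In the scene and side pictures, the cover's outline matched a level, centred model 4.5 mm above the deck to about 1 pixel. One earlier side view, with the cover still in the gripper, was also about 1 pixel off, which is within the camera calibration.
- **Other objects:** I did not touch the smaller cover or the coloured look-alikes.

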